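Hold the sprung lock of the honesty box open

ROBOT

A 6-joint arm with a two-finger parallel gripper is mounted at the origin on the work surface. World frame = base frame: x ahead of the robot, y to its left, z up, the work surface at z = 0. Lengths are in m, angles in rad, forces in N, time in s.
With the tool pointing down it reaches from about 0.225 to 0.875 m from the base axis. Payload 3.4 kg.
Tool frame: the origin (TCP) lies midway between the tips of the shut fingers; the grasp point (between the pads) lies 19 mm behind it (pinch_z is the distance from the TCP to the grasp point, in m); z points along the fingers, y is the line along which they close (so a half turn about z gives the same grasp; the last joint's range is limited). The gripper opens to 85 mm and grips with 20 to 120 N. Pads are 22 mm wide; open, the fingers measure 114 mm over their backs; the gripper's body (76 mm by 85 mm) begins 54 mm behind the grasp point. The pads swing forward as they close: fully open they stand 13 mm farther back than shut.
Start: joints at [-0.121, 0.276, 1.505, -0, 1.361, -0.121], TCP at [0.575, -0, 0.231] pointing down, gripper open.
Joint ranges: [-2.89, 2.89], [-0.75, 2.08], [0.22, 2.7], [-1.18, 4.32], [0.11, 2.71], [-2.7, 2.7]. Speed limits (rad/s): [2.57, 2.57, 3.14, 3.14, 3.14, 3.14].

INTERFACE

Orientations are given as a unit quaternion [w, x, y, z].
In Python, from rig import get_state, get_image, sign_off, pinch_z gives the robot as it stands.
- The arm moves only by the tool send_rows, never from a script. Its argument "steps" is one flat list of numbers, 5 for each row, row after row: the gripper's target within -1 to 1 (fully open at 1, half-way at 0, shut at -1), then the shift along the tool's x, y, z in cm, then the turn about the tool's z in degrees. In form: [gripper, x, y, z, roll, gripper, x, y, z, roll, ...]. A call has 1 to 12 rows; each row shifts and turns the commanded pose from where the row before left it, along the tool's axes as they then stand; what a row does not reach is not made up. A row lasts 1/10 s, in which the tool goes at most 50 mm and 8.59 degrees, less where a joint would pass 70% of its speed; a pose out of reach is approached as far as the arm can. A call is refused whole if a number of a shift passes 5 or a number of a turn 8.59, either way. A call with a gripper value outside its range is refused whole. The fingers move at their own pace and stop on an object; "newtons" is the grip in N (left out, the last holds). Time passes only in rows, so rows that do not move let the fingers close. It gives the time, the measured TCP pose, the force, the opening and the grip force at its end, in the units of the state.
- get_state(): the state, without advancing time (a new reading comes with each control period).
- get_image(name): name is "scene" or "side" or "wrist"; returns a dict with "color" (384x512x3 uint8, red, green, blue), "mtx" (3x3 intrinsics, pixels), "T" (4x4, takes a point from camera to world coordinates); the wrist camera has in their place "mount" (4x4, takes a point from camera to tool coordinates, whose origin is the TCP and whose axes are the flange's). Camera axes: x right, y down, z forward; pixel columns grow to the right and rows downward; lengths in m; the calibration is good to about 2 mm. The wrist camera is an equidistant fisheye: a pixel r from the principal point sees the ray r / f radians off the axis. A picture is of the moment at which its call begins: read the wrist's pose just before it. There is no depth.
- sign_off(): hands the job in; it is judged then, once.
The state is a dict: "clock": time; "qpos": joint angles; "qd": joint speeds; "effort": joint torques, N m; "position": TCP position; "ee_rot": TCP orientation; "contact_force": force on the tool from outside, world axes, zero at the start; "moment": the same for the moment, N m; "width": finger opening in m; "gripper_force": force on a finger pad.
Only numpy, scipy, OpenCV 4.12 (cv2) and the standard library are available. Lean on these libraries where they do the work, as an engineer would, in place of code of your own. Each camera call takes 0.05 s, during which the arm holds its last target. There are 200 camera calls.

TASK

Open up the coffee corner's honesty box for me: draw its key, the one with the big round head, out of the oak key block, push it fully home into the lock on top of the box without forcing it (the wafers are sticky, so a little wiggle helps), and turn it a quarter clockwise to the stop. The lock springs back by itself, so finish with the key still in your grip, holding it turned and fully in while I lift the lid; leave the other two keys in the block and everything else where it stands.

Things in the scene. Friction and masses are not known exactly. Their poses are not given: they have to be found in the camera images.
- honesty_box: grey steel cash box with coin slot and lock in its lid, 170 (x) x 230 (y) x 110 mm high, screwed to the counter, lid shut. Origin: centre of its underside; its -x side is the front. The lock is in the lid at local x = -50 mm, y = 0; nothing on the lid is higher than 7 mm. In the keyway two sprung sticky wafers each resist the blade with 8 to 20 N, met when its point is 9 mm and 22 mm in
- keyway (a point): centre of the lock plug's brass face (26 mm across), at the keyway's mouth, 113 mm above the counter; z up along the lock's axis, x along the keyway's width, y across it; turns with the plug. Keyway 11 mm (x) by 5.2 mm (y), 40 mm deep, 2 mm bevel round its mouth. The key goes in either way round (half a turn). The plug cannot turn until the key is within 3 mm of home
- lock_plug (a joint): turn of the lock plug, rad: 0 at rest (keyway x along the box's x), growing clockwise seen from above to its stop at 1.571. A return spring (0.025 N m at 0, 0.11 N m at the stop) takes it back to 0 when let go. The blade has some 0.12 rad of play in the keyway, so the key is turned that much past a quarter to bring the plug to its stop
- box_key: the box's key, 35 g: black round flat head 36 mm across, 10 mm thick, its centre 25 mm above the origin; under it a collar 16 mm across, 7 mm high, then a blade 10 x 4 x 33 mm ending in a 5 mm point 3 mm thick. Origin: centre of the collar's underside (rests on the plug face when fully home); z up, x along the width of blade and head, y along the thickness. Starts upright in any slot
- key_block: oak block, 170 (x) x 46 (y) x 50 mm high, fixed to the counter, with three upright slots 42 mm deep in a row along its x at -50, 0 and +50 mm, in each a key, blade down, collar resting on the block. Origin: centre of its underside. The keys' x is along the block's x
- square_key: another key in the block, not to be moved: same blade and collar, smaller square black head 22 x 22 x 10 mm whose top is 29 mm above the block. Origin and axes as for the box key
- slim_key: another key in the block, not to be moved: same blade and collar, narrow tall black head 13 x 40 x 10 mm whose top is 47 mm above the block. Origin and axes as for the box key
- sugar_jar: bystander: glass jar with red lid, 64 mm across, 105 mm high; origin under its centre
- teaspoon: bystander: steel spoon, 150 mm long, lying; origin under its middle
- mug: bystander: white mug, 80 mm across, 92 mm high; origin under its centre
- teal_mug: bystander: blue mug, 80 mm across, 92 mm high; origin under its centre
- red_bowl: bystander: red bowl, 124 mm across, 55 mm high; origin under its centre
- tea_tin: bystander: tin, 72 mm across, 100 mm high; origin under its centre
Mind the look-alikes: they are no part of the job. What is shaped like the box_key but red is not meant.

How it is judged:
By the outcome, as a careful person would: the job done as asked, in the order asked, and still so for the second after the job is handed in, while the arm keeps its last pose, push and grip.
It also fails if it takes over 58 s, if anything falls off the work surface, if the arm or the gripper's body presses on something with over 40 N, if the wrist force passes 120 N, or if a joint passes its speed limit or range.

## Working session

There is one attempt and no reset: what is moved stays moved. The work goes in short steps, Python scripts to look and compute and a tool call to move; the robot and the scene stay as the last step left them, time stands still between calls to the robot, and variables do not carry over. Pictures are saved under pics/ and viewed, at most 13 in all, crops included, and the job is handed in when it is done.

Besides the shell and the picture viewer there is one more tool, called after "Emit:" by a JSON object that holds its "fn" and its "kwargs", one argument or row to a line. send_rows: Moves the arm, as the interface text tells. Its arguments: {"type":"object","properties":{"steps":{"type":"array"},"newtons":{"type":"number"}},"required":["steps"]}

```bash
mkdir -p pics; python3 - <<'E'
from rig import *
import cv2,numpy as np
s=get_state();print({k:np.round(v,3) for k,v in s.items()},pinch_z)
ims=[]
for n in("scene","side","wrist"):
    d=get_image(n);np.savez(f"{n}0.npz",**d)
    cv2.imwrite(f"pics/{n}0.png",d["color"][:,:,::-1]);print(n,d["mtx"].round(1).tolist(),(d["T"] if "T" in d else d["mount"]).round(3).tolist())
E
```

```text
{'clock': np.float64(0.0), 'qpos': array([-0.121,  0.277,  1.506, -0.   ,  1.361, -0.121]), 'qd': array([-0.   ,  0.001, -0.001, -0.001,  0.   , -0.   ]), 'effort': array([ 1.0000e-03, -4.1677e+01, -2.4581e+01, -0.0000e+00,  1.1000e-02,
        0.0000e+00]), 'position': array([0.574, 0.   , 0.23 ]), 'ee_rot': array([-0.001,  0.707,  0.707, -0.001]), 'contact_force': array([-0.043, -0.171,  0.05 ]), 'moment': array([0.043, 0.002, 0.026]), 'gripper_force': np.float64(0.0), 'width': np.float64(0.086)} 0.0187
scene [[362.3, 0.0, 256.5], [0.0, 362.3, 191.7], [0.0, 0.0, 1.0]] [[0.718, 0.561, -0.412, 0.926], [0.696, -0.571, 0.435, -0.427], [0.009, -0.599, -0.8, 0.945], [0.0, 0.0, 0.0, 1.0]]
side [[449.7, 0.0, 260.5], [0.0, 449.7, 190.7], [0.0, 0.0, 1.0]] [[0.957, -0.159, 0.242, 0.166], [-0.289, -0.478, 0.829, -1.109], [-0.017, -0.864, -0.504, 0.782], [0.0, 0.0, 0.0, 1.0]]
wrist [[297.3, 0.0, 255.4], [0.0, 297.3, 195.4], [0.0, 0.0, 1.0]] [[0.001, -0.951, -0.308, 0.079], [1.0, 0.001, -0.0, 0.001], [0.0, -0.308, 0.951, -0.141], [0.0, 0.0, 0.0, 1.0]]
```

View pics/scene0.png

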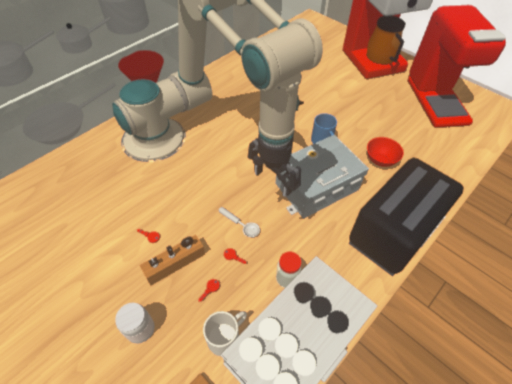

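View pics/wrist0.png

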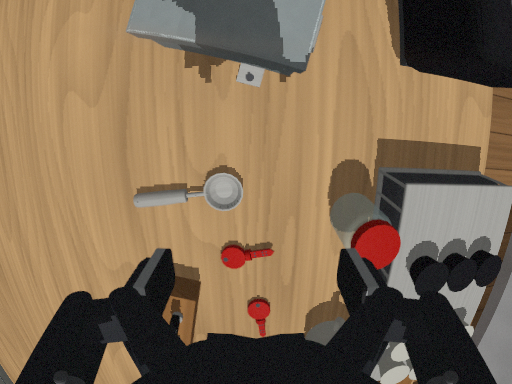

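View pics/side0.png

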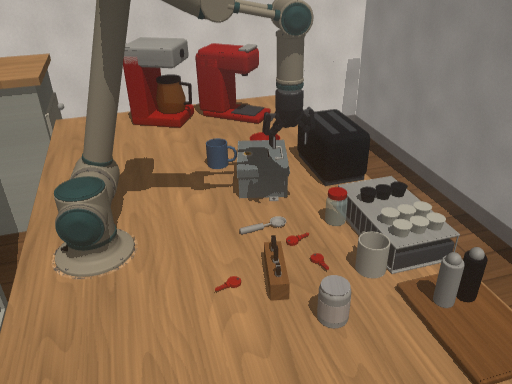

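Scene and side views: the key block is at scene (175,258) / side (276,268), the box at scene (322,175) / side (262,168), and the red decoys lie loose on the counter. The arm hides the lock. Next I'll get coarse positions and an enlarged view.

```bash
cat > h.py <<'E'
import numpy as np,cv2
from rig import *
from scipy.spatial.transform import Rotation as R
def Rm(q): return R.from_quat([q[1],q[2],q[3],q[0]]).as_matrix()
def ray(d,u,v,s=None):
    K=d["mtx"];x=(u-K[0,2])/K[0,0];y=(v-K[1,2])/K[1,1]
    if s is None:
        T=d["T"];r=np.array([x,y,1])
    else:
        t=np.hypot(x,y);k=np.sin(t)/t if t>1e-9 else 1
        r=np.array([x*k,y*k,np.cos(t)])
        W=np.eye(4);W[:3,:3]=Rm(s["ee_rot"]);W[:3,3]=s["position"];T=W@d["mount"]
    return T[:3,3],T[:3,:3]@r
def onz(d,u,v,z,s=None):
    o,r=ray(d,u,v,s);return o+r*(z-o[2])/r[2]
def tri(a,b):
    (o1,r1),(o2,r2)=a,b
    A=np.stack([r1,-r2],1);t=np.linalg.lstsq(A,o2-o1,rcond=None)[0]
    p,q=o1+r1*t[0],o2+r2*t[1];return (p+q)/2,np.linalg.norm(p-q)
E
python3 - <<'E'
from h import *
a=np.load("scene0.npz");b=np.load("side0.npz")
print("block",onz(a,175,257,.05),onz(b,276,265,.05))
print("box",onz(a,322,172,.11),onz(b,262,155,.11),"lock",onz(a,313,154,.113))
c1=cv2.resize(a["color"][225:290,130:220],None,fx=4.4,fy=4.4,interpolation=2)
c2=cv2.resize(b["color"][225:310,230:320],None,fx=4.4,fy=4.4,interpolation=2)
m=np.zeros((380,800,3),np.uint8);m[:c1.shape[0],:c1.shape[1]]=c1;m[:c2.shape[0],400:400+c2.shape[1]]=c2
cv2.imwrite("pics/m1.png",m[:,:,::-1])
E
```

```text
block [ 0.46175898 -0.25402522  0.05      ] [ 0.44721121 -0.27111038  0.05      ]
box [0.58536784 0.21859303 0.11      ] [0.56381875 0.22883113 0.11      ] lock [0.52133248 0.25458781 0.113     ]
```

View pics/m1.png

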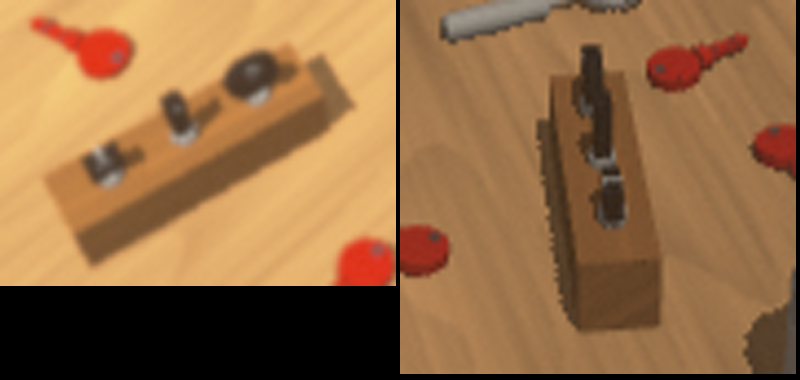

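Crop: the round-headed box key sits at the block's far end, scene (187,242) / side (274,243). The slim key is in the middle and the square one at the near end. I'll move the wrist camera over it.

Emit:
{"fn": "send_rows", "kwargs": {
  "steps": [0,-4,-2.5,0,0,0,-4,-2.5,0,0,0,-4,-2.5,0,0,0,-4,-2.5,0,0,0,-4,-2,0,0,0,0,0,0,0,0,0,0,0,0]
}}

```text
clock: 0.85
position: [0.4545, -0.2006, 0.2312]
ee_rot: [-0.0, 0.708, 0.706, 0.0]
contact_force: [0.8, 0.6, -0.1]
width: 0.0426
gripper_force: 0.0
```

```bash
python3 - <<'E'
from h import *
s=get_state();d=get_image("wrist");np.savez("w1.npz",**d);np.savez("s1.npz",**s)
e=get_image("scene");np.savez("scene1.npz",**e)
print(s["position"],s["ee_rot"],s["qpos"],s["width"])
c=cv2.resize(e["color"][110:230,260:390],None,fx=3,fy=3,interpolation=2)
m=np.zeros((384,800,3),np.uint8);m[:,:410]=d["color"][:,50:460];m[:360,410:]=c
cv2.imwrite("pics/m2.png",m[:,:,::-1])
E
```

```text
[ 0.45454562 -0.20059083  0.23115748] [-2.89109820e-04  7.08114824e-01  7.06097169e-01  3.18590898e-04] [-5.56294229e-01  1.58087657e-01  1.66343709e+00  7.76649081e-04
  1.32048531e+00 -5.53633370e-01] 0.04259728626476174
```

View pics/m2.png

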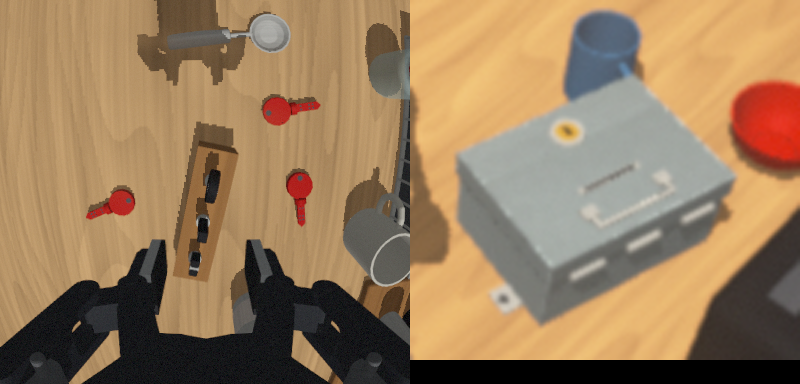

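Wrist view: block top with corners near (252,143), (288,152), (259,281), (224,275) full-frame, and the round head at (263,185). Scene view: brass lock plug at about (313,154), lid corners at (276,162), (333,136), (368,170), (307,199).

```bash
python3 - <<'E'
from h import *
w=np.load("w1.npz");s=np.load("s1.npz");e=np.load("scene1.npz")
im=w["color"].astype(int)
dark=(im.max(2)<75).astype(np.uint8);dark[:,:220]=0;dark[:,295:]=0;dark[:140]=0;dark[285:]=0
n,l,st,c=cv2.connectedComponentsWithStats(dark)
for i in range(1,n):
    if st[i,4]>25:
        p=np.argwhere(l==i)[:,::-1]
        P=np.array([onz(w,u,v,.080,s)[:2] for u,v in p]);m=P.mean(0);ev,V=np.linalg.eigh(np.cov(P.T))
        print(st[i],c[i].round(1),m.round(4),np.degrees(np.arctan2(V[1,1],V[0,1])).round(1),(P@V).ptp(0) if hasattr(P,'ptp') else np.ptp(P@V,axis=0))
# block top by colour
hsv=cv2.cvtColor(w["color"],cv2.COLOR_RGB2HSV)
print(hsv[200,[200,215,235,245,250,255,275,280]].tolist())
for uv in[(252,143),(288,152),(259,281),(224,275)]: print("corner",onz(w,*uv,.05,s).round(4))
# brass
h2=cv2.cvtColor(e["color"],cv2.COLOR_RGB2HSV);roi=np.zeros(h2.shape[:2],bool);roi[140:168,298:328]=1
m=roi&(h2[...,1]>90)&(h2[...,0]<35);v,u=np.nonzero(m)
print("brass",u.mean(),v.mean(),len(u),np.ptp(u),np.ptp(v),onz(e,u.mean(),v.mean(),.113))
for uv in[(276,161.7),(332.7,136),(368.3,170),(306.7,199.3)]: print("lid",onz(e,*uv,.11).round(4))
E
```

```text
[249 141  37  12 129] [268.  146.6] [ 0.4683 -0.165 ] 166.2 [0.00498128 0.03738587]
[254 169  16  34 375] [262.  185.8] [ 0.4624 -0.2056] 79.7 [0.01202942 0.03639801]
[247 217  11  26 240] [252.3 230. ] [ 0.4522 -0.2551] 86.6 [0.01075604 0.0299227 ]
[240 251  11  17 143] [244.9 259. ] [ 0.4436 -0.2912] 84.4 [0.01078334 0.02099313]
[239 270   9   6  44] [242.6 272.7] [ 0.4406 -0.3097] 169.2 [0.00754294 0.00930651]
[[17, 113, 181], [16, 113, 179], [17, 121, 103], [15, 150, 148], [15, 147, 85], [99, 170, 15], [15, 146, 148], [17, 118, 175]]
corner [ 0.4521 -0.1655  0.05  ]
corner [ 0.4916 -0.1754  0.05  ]
corner [ 0.46   -0.3421  0.05  ]
corner [ 0.415 -0.333  0.05 ]
brass 305.7163120567376 146.10638297872342 141 17 16 [0.48347977 0.26492524 0.113     ]
lid [0.4589 0.152  0.11  ]
lid [0.5157 0.3646 0.11  ]
lid [0.6806 0.3234 0.11  ]
lid [0.6168 0.1079 0.11  ]
```

Key at about (0.463, -0.2055) with its axis at ~79°. The slot geometry from the block corners gives (0.4646, -0.205), so the two agree. I'll turn +11° and descend to just above the head, then check.

Emit:
{"fn": "send_rows", "kwargs": {
  "steps": [0,0,0,2,5.5,0,0,0,3,5.5,0,-0.3,0.9,3,0,0,0,0,3,0,0,0,0,0,0,0,0,0,0,0]
}}

```text
clock: 1.55
position: [0.4638, -0.2035, 0.1214]
ee_rot: [-0.0, 0.771, 0.637, -0.0]
contact_force: [0.1, 0.3, 0.1]
width: 0.0424
gripper_force: 0.0
```

```bash
python3 - <<'E'
from h import *
s=get_state();d=get_image("wrist");np.savez("w2.npz",**d);np.savez("s2.npz",**s)
print(s["position"],Rm(s["ee_rot"])[:,1],s["qpos"][5],s["width"])
m=cv2.resize(d["color"][150:384,140:380],None,fx=2.5,fy=2.5,interpolation=2)
cv2.imwrite("pics/m3.png",m[:,:,::-1])
E
```

```text
[ 0.46380953 -0.20351275  0.12140002] [ 9.82008482e-01 -1.88835177e-01 -7.86120258e-04] -0.36133547285494144 0.042427779348258456
```

View pics/m3.png

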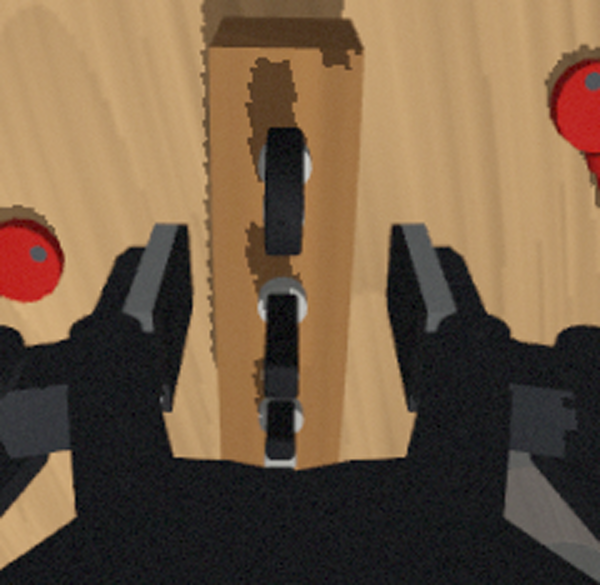

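The view shows the round key centred between the fingers (head at x≈285, finger gap middle at 288) and the block edges parallel to them. Next I descend and grip.

Emit:
{"fn": "send_rows", "kwargs": {
  "steps": [0,-0.2,0,3,0,0,0,0,3,0,0,0,0,0.1,0,-1,0,0,0,0,-1,0,0,0,0,-1,0,0,0,0,-1,0,0,0,0,-1,0,0,0,0],
  "newtons": 90
}}

```text
clock: 2.4
position: [0.4631, -0.207, 0.0622]
ee_rot: [0.001, 0.772, 0.636, 0.0]
contact_force: [-2.6, 0.6, 6.6]
width: 0.0086
gripper_force: 88.4
```

Emit:
{"fn": "send_rows", "kwargs": {
  "steps": [-1,0,0,-0.5,0,-1,0,0,-1,0,-1,0,0,-1,0,-1,0,0,-2,0,-1,0,0,-2,0,-1,0,0,-3,0,-1,0,0,-4,0,-1,0,0,-4,0,-1,0,0,0,0]
}}

```text
clock: 3.3
position: [0.4663, -0.2086, 0.2422]
ee_rot: [0.007, 0.772, 0.636, 0.002]
contact_force: [0.6, 0.2, -0.8]
width: 0.0084
gripper_force: 87.6
```

```bash
python3 - <<'E'
from h import *
s=get_state();d=get_image("wrist");np.savez("w3.npz",**d);np.savez("s3.npz",**s)
e=get_image("side");np.savez("side3.npz",**e)
print(s["position"],Rm(s["ee_rot"]).round(3).tolist(),s["qpos"],s["width"],s["contact_force"])
m=np.zeros((600,800,3),np.uint8)
m[:480,:480]=cv2.resize(d["color"][200:360,175:335],None,fx=3,fy=3,interpolation=2)
c=cv2.resize(e["color"][140:290,230:310],None,fx=4,fy=4,interpolation=2);m[:600,480:]=c
cv2.imwrite("pics/m4.png",m[:,:,::-1])
E
```

```text
[ 0.46629682 -0.20856312  0.24223262] [[0.191, 0.982, 0.012], [0.982, -0.191, -0.007], [-0.005, 0.013, -1.0]] [-5.57009795e-01  1.64893502e-01  1.62696131e+00  2.01226930e-04
  1.33575876e+00 -3.65226953e-01] 0.008378970981092655 [ 0.59797694  0.15890884 -0.79624262]
```

View pics/m4.png

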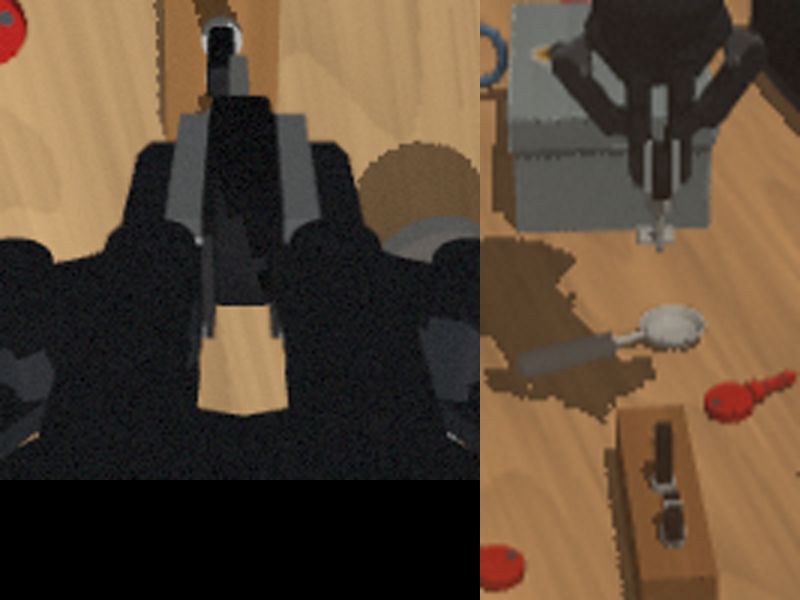

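The key is in the grip and out of the block; the slim and square keys are still seated. Next I move over toward the lock.

Emit:
{"fn": "send_rows", "kwargs": {
  "steps": [-1,2,-0.1,0,0,-1,4,-0.3,0,0,-1,4,-0.3,0,0,-1,4.5,-0.4,0,0,-1,4.5,-0.4,0,0,-1,4.5,-0.4,0,0,-1,4.5,-0.4,0,0,-1,4.5,-0.4,0,0,-1,4.5,-0.4,0,0,-1,4.5,-0.3,0,0,-1,3,-0.1,0,0,-1,1.6,0,0,0]
}}

```text
clock: 4.6
position: [0.5156, 0.2549, 0.2335]
ee_rot: [-0.001, 0.771, 0.637, -0.001]
contact_force: [-0.5, -0.8, -0.6]
width: 0.0083
gripper_force: 87.6
```

Emit:
{"fn": "send_rows", "kwargs": {
  "steps": [-1,0,0,0,-8.5,-1,0,0,0,-8.5,-1,0,0,0,-8.5,-1,0,0,0,-8.5,-1,0,0,0,-8.5,-1,0,0,0,-8.5,-1,0,0,0,-8.5,-1,0,0,0,-8.5,-1,0,0,0,-8.5,-1,0,0,0,-8.5,-1,0,0,0,0,-1,0,0,0,0]
}}

```text
clock: 5.8
position: [0.5162, 0.2518, 0.2346]
ee_rot: [-0.001, 0.141, 0.99, -0.001]
contact_force: [-0.1, 0.3, -1.4]
width: 0.0082
gripper_force: 87.6
```

```bash
python3 - <<'E'
from h import *
s=get_state();d=get_image("wrist");np.savez("w4.npz",**d);np.savez("s4.npz",**s)
e=get_image("side");np.savez("side4.npz",**e)
g=get_image("scene");np.savez("scene4.npz",**g)
print(s["position"],Rm(s["ee_rot"]).round(3).tolist(),s["qpos"].round(2),s["width"],s["contact_force"])
m=np.zeros((600,800,3),np.uint8)
m[:384,:400]=d["color"][:,60:460]
c=cv2.resize(e["color"][70:170,215:315],None,fx=4,fy=4,interpolation=2);m[:400,400:]=c
c=cv2.resize(g["color"][105:177,250:350],None,fx=3,fy=3,interpolation=2);m[384:600,:300]=c
cv2.imwrite("pics/m5.png",m[:,:,::-1])
E
```

```text
[0.51619641 0.25177417 0.23462892] [[-0.96, 0.279, -0.001], [0.279, 0.96, -0.001], [0.001, -0.001, -1.0]] [ 0.33  0.27  1.5  -0.    1.37 -0.95] 0.008182082489306497 [-0.10195113  0.26138504 -1.39558941]
```

View pics/m5.png

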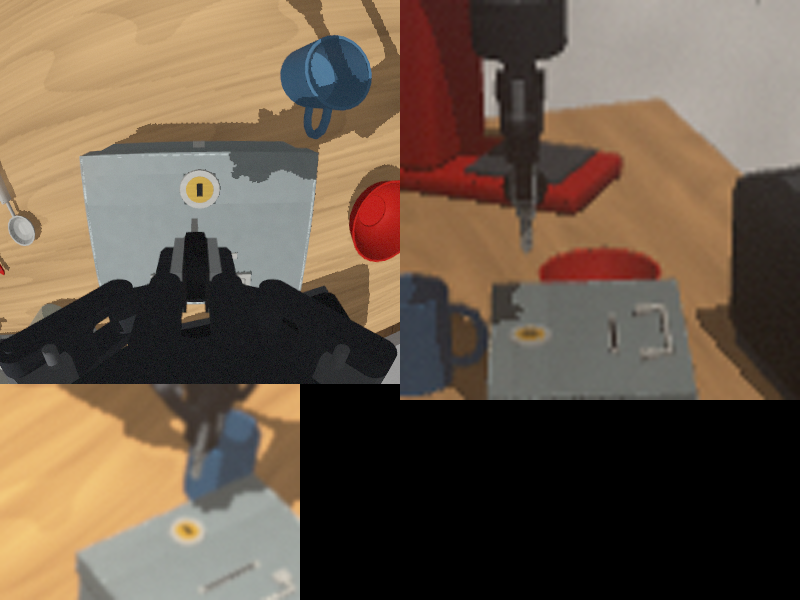

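Wrist view: lock plug at full-frame (260,189) with its keyway pointing up the picture (aligned), key tip at about (255,220). The side and scene views also show both the lock and the blade. Now I measure.

```bash
python3 - <<'E'
from h import *
w=np.load("w4.npz");s=np.load("s4.npz");e=np.load("scene4.npz");b=np.load("side4.npz")
def brass(d,x0,y0,x1,y1):
    h=cv2.cvtColor(d["color"],cv2.COLOR_RGB2HSV).astype(int)
    m=np.zeros(h.shape[:2],np.uint8);m[y0:y1,x0:x1]=((h[...,1]>100)&(h[...,2]>90))[y0:y1,x0:x1]
    c=max(cv2.findContours(m,0,2)[0],key=cv2.contourArea);return cv2.fitEllipse(c),c
for n,d,r,ss in(("w",w,(230,160,290,220),s),("scene",e,(298,143,326,166),None),("side",b,(238,145,258,160),None)):
    el,c=brass(d,*r);print(n,np.round(el[0],1),np.round(el[1],1),onz(d,*el[0],.113,ss).round(4))
# box edges/keyway direction
g=w["color"].astype(int);k=(g.max(2)<70);k[:175]=0;k[204:]=0;k[:,:250]=0;k[:,270:]=0
p=np.argwhere(k)[:,::-1];P=np.array([onz(w,u,v,.113,s)[:2] for u,v in p]);ev,V=np.linalg.eigh(np.cov(P.T))
print("keyway",p.mean(0),P.mean(0).round(4),len(p),np.degrees(np.arctan2(V[1,1],V[0,1])),np.ptp(P@V,axis=0))
l,r=onz(w,143,156,.11,s),onz(w,377,152,.11,s);print("front edge",l,r,np.degrees(np.arctan2(*(r-l)[[1,0]])),np.linalg.norm(r-l))
# keyblade in wrist: print gray patch
gr=cv2.cvtColor(w["color"],cv2.COLOR_RGB2GRAY);print(gr[214:236:2,246:266])
print(cv2.cvtColor(b["color"],cv2.COLOR_RGB2GRAY)[104:136:3,238:256])
E
```

```text
w [259.2 189.2] [25.2 26.5] [0.5183 0.2554 0.113 ]
scene [309.5 138.7] [ 8.7 33.2] [0.4713 0.299  0.113 ]
side [247.5 153. ] [2.9 7. ] [0.5192 0.2542 0.113 ]
keyway [259.  189.5] [0.5185 0.2551] 60 164.0535487275496 [0.00371482 0.01061912]
front edge [0.45642673 0.1583337  0.11      ] [0.51446822 0.37369791 0.11      ] 74.91692176619708 0.22304832778825648
[[156 156 155 156 156 154 156 157 156 154 155 156 155 156 155 153 154 153
  154 153]
 [156 155 155 154 153 155 153 156 155 156 156 153 155 155 156 154 153 155
  153 154]
 [156 152 155 153 153 139 122 123 124 123 123 128 155 155 154 152 152 154
  153 154]
 [155 155 154 152 154 124  96  93  96  95  96 114 156 154 154 155 154 153
  156 154]
 [152 153 153 154 152 123  90  94  91  92  95 116 153 154 156 155 155 154
  155 153]
 [155 155 155 155 151 101  93  92  94  94  92 101 153 154 155 153 153 154
  151 154]
 [155 154 153 154 151 105  98  93  96  96  91 101 151 154 153 153 153 155
  152 153]
 [156 155 155 153 153 107  93  91  94  92  90 100 137 153 153 152 154 151
  153 152]
 [157 154 154 156 156 106  93  92  93  89  94 102 142 152 155
[... 320 characters left out ...]
 63  62  64  63  62  62]
 [ 62  59  61  52  39  39  37  37  38  36  44  52  62  63  62  63  63  64]
 [ 53  54  54  50  50  51  38  40  37  39  68  50  44  65  63  62  63  63]
 [ 65  65  48  33  48  58  37  38  36  40  95  45  36  43  67  64  68  67]
 [ 48  51  50  39  42  60  37  32  36  36  81  53  38  57  60  60  61  62]
 [118 120 110 110 111 115  68  65  58  67  79  57  56  51  48  51  47  45]
 [117 117 120 119 119 119 117  65  67  64 118 124 126 125 126 124 124 121]
 [116 116 115 117 118 119 117  75  96  91 116 124 120 123 128 127 124 122]
 [120 118 118 116 116 120 121 104  99  97 116 122 123 123 121 123 128 126]
 [112 118 115 118 117 117 116 121 118 118 118 119 118 122  98  88  69  72]]
```

```bash
python3 - <<'E'
from h import *
w=np.load("w4.npz");s=np.load("s4.npz");b=np.load("side4.npz")
Rt=Rm(s["ee_rot"]);p0=s["position"]
for dz in(.046,.048,.050,.052):
    q=onz(w,254.2,217.3,p0[2]-dz,s);print(dz,"tip front edge in tool mm",(Rt.T@(q-p0)*1e3).round(1))
# side: key tip and column centre, intersect plane tool y=0
for uv in((246.8,132.5),(246.8,128),(246.8,124)):
    o,r=ray(b,*uv);n=Rt[:,1];t=n@(p0-o)/(n@r);print("side",uv,(Rt.T@(o+r*t-p0)*1e3).round(1))
# box key in block seen from w2, collar white/grey circle ends & head ends
w2=np.load("w2.npz");s2=np.load("s2.npz");R2=Rm(s2["ee_rot"])
def loc(u,v,z): return (R2.T@(onz(w2,140+u/2.5,150+v/2.5,z,s2)-s2["position"])*1e3).round(1)
print("head far end z75",loc(285,128,.078),"near end",loc(285,255,.078))
print("block end edge",loc(285,46,.05),"slim head far/near",loc(283,293,.097),loc(281,397,.097),"collar left/right z.057",loc(262,165,.057),loc(311,165,.057))
l=Rt.T@(np.array([.5185,.2553,.113])-p0);print("lock in tool mm",l*1e3)
E
```

```text
0.046 tip front edge in tool mm [ 1.7 -0.2 46. ]
0.048 tip front edge in tool mm [ 0.9 -0.2 48. ]
0.05 tip front edge in tool mm [ 0.1 -0.2 50. ]
0.052 tip front edge in tool mm [-0.7 -0.2 52. ]
side (246.8, 132.5) [-2.4  0.  44.1]
side (246.8, 128) [-2.9  0.  27.9]
side (246.8, 124) [-3.4  0.  13.7]
head far end z75 [15.7  0.2 43.4] near end [-22.2   0.2  43.4]
block end edge [31.4  0.1 71.4] slim head far/near [-23.1  -0.3  24.4] [-58.4  -1.   24.4] collar left/right z.057 [-3.2 -6.8 64.4] [-3.2  7.8 64.4]
lock in tool mm [ -1.35835071   4.17965484 121.62243561]
```

Lock in tool frame: (-1.4, 4.2) mm. Key tip: about (-1.5, -0.1). I'll correct y, descend to just above the mouth and recheck.

Emit:
{"fn": "send_rows", "kwargs": {
  "steps": [-1,0,0.43,0,-0.5,-1,0,0,2,0,-1,0,0,2,0,-1,0,0,1.8,0,-1,0,0,0,0,-1,0,0,0,0]
}}

```text
clock: 6.55
position: [0.5179, 0.257, 0.1775]
ee_rot: [0.0, 0.135, 0.991, 0.0]
contact_force: [0.6, -1.0, -0.2]
width: 0.0085
gripper_force: 87.6
```

```bash
python3 - <<'E'
from h import *
s=get_state();d=get_image("wrist");np.savez("w5.npz",**d);np.savez("s5.npz",**s)
e=get_image("side");np.savez("side5.npz",**e);g=get_image("scene");np.savez("scene5.npz",**g)
print(s["position"],Rm(s["ee_rot"]).round(3).tolist(),s["contact_force"])
m=np.zeros((600,800,3),np.uint8)
m[:400,:400]=cv2.resize(d["color"][180:260,215:295],None,fx=5,fy=5,interpolation=2)
m[:360,400:]=cv2.resize(e["color"][115:169,220:280],None,fx=6.67,fy=6.67,interpolation=2)[:360,:400]
m[400:600,:400]=cv2.resize(g["color"][130:170,270:350],None,fx=5,fy=5,interpolation=2)
cv2.imwrite("pics/m6.png",m[:,:,::-1])
Rt=Rm(s["ee_rot"]);print("lock in tool",Rt.T@(np.array([.5185,.2553,.113])-s["position"])*1e3)
E
```

```text
[0.51789941 0.25696337 0.17751216] [[-0.964, 0.267, 0.0], [0.267, 0.964, 0.0], [-0.0, 0.0, -1.0]] [ 0.60125127 -0.9955316  -0.24848391]
lock in tool [-1.02146052 -1.44322133 64.51217409]
```

View pics/m6.png

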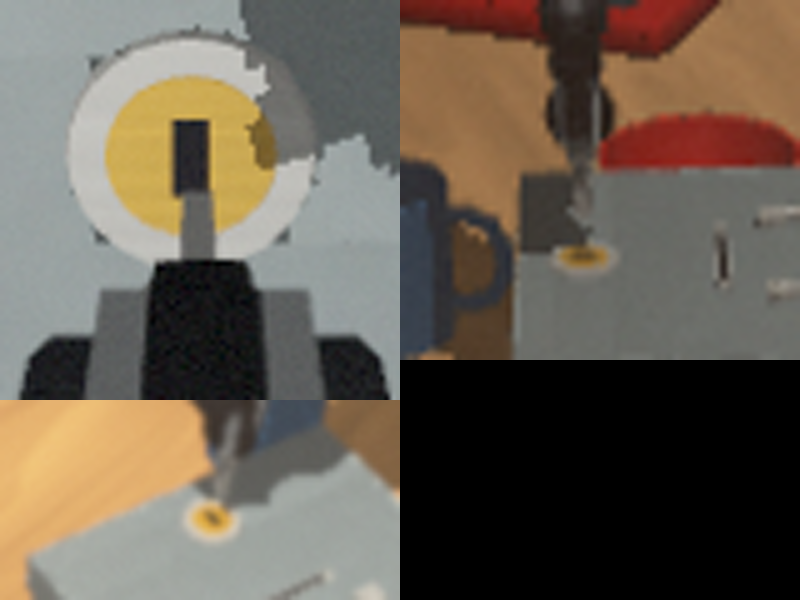

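Wrist crop: the blade is about 1.3 px right of the keyway (≈0.9 mm), and in the side view it is plumb over the lock. A quick subpixel check of the other direction:

```bash
python3 - <<'E'
from h import *
b=np.load("side5.npz");g=np.load("scene5.npz");s=np.load("s5.npz");Rt=Rm(s["ee_rot"]);p0=s["position"]
G=lambda d:cv2.cvtColor(d["color"],cv2.COLOR_RGB2GRAY)
print("side rows140-158 cols238-256");print(G(b)[140:158,238:256])
print("scene rows140-160 cols304-322");print(G(g)[140:160,304:322])
print("side Blue");print(b["color"][150:157,240:256,2]); print("scene blue");print(g["color"][149:159,304:320,2])
for dz in(.03,.04,.05):
    for n,d in(("side",b),("scene",g)):
        for xx in(0,-.0015,-.003):
            P=p0+Rt@np.array([xx,0,dz]);T=np.linalg.inv(d["T"]);c=T[:3,:3]@P+T[:3,3];q=d["mtx"]@c;print(n,dz,xx,(q[:2]/q[2]).round(2))
E
```

```text
side rows140-158 cols238-256
[[104 102 101 102  92  93  92  91  61  65  85 111  91  85  86  86  87  88]
 [ 69  70  68  69  64  65  64  69  62  71  97 107 104 103 100 101  99 101]
 [ 58  57  58  57  57  58  57  56  72  72 102 105 108 106 102 103 103 103]
 [ 59  57  57  59  57  58  56  58  84  84  85 107 108 104 102 103 103 104]
 [ 56  57  58  57  56  58  59  59  98  96  85 106 108 105 104 104 104 103]
 [ 59  59  58  56  60  58  57  56  87  99  88 107 108 106 103 102 104 105]
 [ 59  57  58  58  59  58  58  98  96  99  98 108 109 106 102 104 103 103]
 [ 57  57  59  56  57  60  60  72 105 103 105 108 107 106 104 104 104 105]
 [ 58  58  57  58  60  58  59  57  73 107 107 110 109 108 105 106 104 103]
 [ 58  58  59  60  56  58  59  62  59  73  74 108 109 109 104 104 106 105]
 [ 59  58  59  58  59  58  59  60  61  60 101 108 109 109 102 103 104 103]
 [ 58  59  59  59  58  60  65  65  64  66 121 124 124 112 104 106 106 104]
 [ 58  59  58  57  62 125 119 111  89  89 102 122 127 132 117 106 104 105]
 [111 100 100  99 107 127 120 102  78  78  79 101 121 129 126 104 105 106]
 [109 106 108 108 113
[... 2849 characters left out ...]
62 164 171 173 172 169 167 169 168 172 170 160 157 160]
 [162 162 163 162 161 163 168 171 170 171 166 162 162 159 159 159]]
side 0.03 0 [246.59 143.58]
side 0.03 -0.0015 [247.03 143.56]
side 0.03 -0.003 [247.47 143.55]
scene 0.03 0 [314.12 145.28]
scene 0.03 -0.0015 [314.41 145.59]
scene 0.03 -0.003 [314.7 145.9]
side 0.04 0 [246.68 146.25]
side 0.04 -0.0015 [247.12 146.24]
side 0.04 -0.003 [247.56 146.23]
scene 0.04 0 [313.68 147.57]
scene 0.04 -0.0015 [313.97 147.87]
scene 0.04 -0.003 [314.25 148.18]
side 0.05 0 [246.78 148.9 ]
side 0.05 -0.0015 [247.21 148.89]
side 0.05 -0.003 [247.65 148.88]
scene 0.05 0 [313.24 149.82]
scene 0.05 -0.0015 [313.53 150.13]
scene 0.05 -0.003 [313.81 150.43]
```

Tip and lock share the same side-view column (247.4 vs 247.5). I apply -0.09 cm in y and start the insertion gently.

Emit:
{"fn": "send_rows", "kwargs": {
  "steps": [-1,0,-0.09,0,0,-1,0,0,0.6,0,-1,0,0,0.6,0,-1,0,0,0.3,0,-1,0,0,0.2,0,-1,0,0,0.2,0,-1,0,0,0,0],
  "newtons": 110
}}

```text
clock: 7.4
position: [0.5173, 0.2558, 0.158]
ee_rot: [-0.0, 0.135, 0.991, -0.0]
contact_force: [0.2, 0.7, -0.4]
width: 0.0078
gripper_force: 110.0
```

Emit:
{"fn": "send_rows", "kwargs": {
  "steps": [-1,0,0,0.2,2,-1,0,0,0.15,-4,-1,0,0,0.15,4,-1,0,0,0.1,-4,-1,0,0,0.1,4,-1,0,0,0,-2]
}}

```text
clock: 8.0
position: [0.5175, 0.2559, 0.1514]
ee_rot: [0.0, 0.135, 0.991, 0.0]
contact_force: [-0.6, -0.5, 0.1]
width: 0.0083
gripper_force: 110.1
```

Emit:
{"fn": "send_rows", "kwargs": {
  "steps": [-1,0,0,0.15,2,-1,0,0,0.15,-4,-1,0,0,0.15,4,-1,0,0,0.1,-4,-1,0,0,0.1,4,-1,0,0,0,-2]
}}

```text
clock: 8.6
position: [0.5171, 0.2561, 0.1454]
ee_rot: [-0.0, 0.135, 0.991, 0.0]
contact_force: [-1.6, 0.6, 2.4]
width: 0.0077
gripper_force: 110.7
```

Emit:
{"fn": "send_rows", "kwargs": {
  "steps": [-1,0,0,0.15,2,-1,0,0,0.15,-4,-1,0,0,0.1,4,-1,0,0,0.1,-4,-1,0,0,0.1,4,-1,0,0,0,-2]
}}

```text
clock: 9.2
position: [0.5169, 0.2563, 0.1393]
ee_rot: [-0.0, 0.135, 0.991, 0.0]
contact_force: [-1.0, 1.1, 1.5]
width: 0.0079
gripper_force: 110.6
```

```bash
python3 - <<'E'
from h import *
s=get_state();d=get_image("wrist");e=get_image("side");g=get_image("scene")
print(s["position"],s["contact_force"],s["moment"])
m=np.zeros((600,800,3),np.uint8)
m[:400,:400]=cv2.resize(d["color"][180:260,215:295],None,fx=5,fy=5,interpolation=2)
m[:360,400:]=cv2.resize(e["color"][115:169,220:280],None,fx=6.67,fy=6.67,interpolation=2)[:360,:400]
m[400:600,:400]=cv2.resize(g["color"][130:170,270:350],None,fx=5,fy=5,interpolation=2)
cv2.imwrite("pics/m7.png",m[:,:,::-1])
E
```

```text
[0.51692539 0.25632042 0.13934634] [-1.02949844  1.05438409  1.4662086 ] [ 0.16641125  0.33447336 -0.00455772]
```

View pics/m7.png

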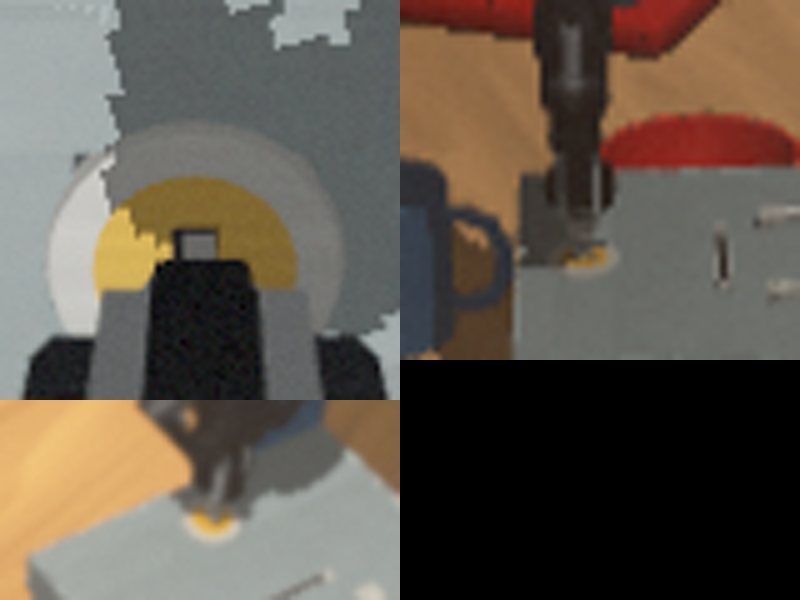

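The blade is inside the keyway, about 14 mm short of home, with low force. I keep going with the wiggle.

Emit:
{"fn": "send_rows", "kwargs": {
  "steps": [-1,0,0,0.15,2,-1,0,0,0.15,-4,-1,0,0,0.15,4,-1,0,0,0.15,-4,-1,0,0,0.15,4,-1,0,0,0.15,-4,-1,0,0,0,2]
}}

```text
clock: 10.05
position: [0.5178, 0.2561, 0.1308]
ee_rot: [0.001, 0.135, 0.991, 0.0]
contact_force: [-0.9, -0.0, 4.5]
width: 0.0081
gripper_force: 111.1
```

Emit:
{"fn": "send_rows", "kwargs": {
  "steps": [-1,0,0,0.15,2,-1,0,0,0.15,-4,-1,0,0,0.1,4,-1,0,0,0.1,-2,-1,0,0,0,0]
}}

```text
clock: 10.55
position: [0.5178, 0.256, 0.1253]
ee_rot: [0.001, 0.135, 0.991, 0.0]
contact_force: [-1.6, -0.3, 3.1]
width: 0.0079
gripper_force: 110.7
```

Emit:
{"fn": "send_rows", "kwargs": {
  "steps": [-1,0,0,0.1,2,-1,0,0,0.1,-4,-1,0,0,0,2,-1,0,0,0,0]
}}

```text
clock: 10.95
position: [0.5178, 0.256, 0.125]
ee_rot: [0.001, 0.136, 0.991, 0.0]
contact_force: [-3.0, -1.0, 12.8]
width: 0.0082
gripper_force: 112.1
```

The key is home: TCP 0.125 as predicted, and it stopped with 13 N. Now I turn clockwise, in stages.

Emit:
{"fn": "send_rows", "kwargs": {
  "steps": [-1,0,0.01,0.02,6,-1,0,0.01,0,8,-1,0,0.01,0,8,-1,0,0.01,0,8,-1,0,0,0,0]
}}

```text
clock: 11.45
position: [0.5184, 0.256, 0.1251]
ee_rot: [0.001, 0.388, 0.922, 0.001]
contact_force: [-3.6, -1.8, 14.0]
width: 0.0079
gripper_force: 112.3
```

Emit:
{"fn": "send_rows", "kwargs": {
  "steps": [-1,0,0.01,0,8,-1,0,0.01,0,8,-1,0,0.01,0,8,-1,0,0.01,0,8,-1,0,0.01,0,8,-1,0,0.01,0,8,-1,0,0,0,0]
}}

```text
clock: 12.15
position: [0.5187, 0.2556, 0.1251]
ee_rot: [0.001, 0.729, 0.684, 0.0]
contact_force: [-4.2, -2.1, 14.1]
width: 0.0083
gripper_force: 112.2
```

```bash
python3 - <<'E'
from h import *
s=get_state();Rt=Rm(s["ee_rot"]);print(s["position"],np.degrees(np.arctan2(Rt[1,0],Rt[0,0])),s["contact_force"],s["moment"],s["qpos"].round(2))
E
```

```text
[0.51874445 0.25562618 0.12505939] 86.35505101576986 [-4.168557   -2.10210413 14.10219412] [-0.63437512  0.67228938  0.05450404] [ 0.34  0.36  1.66 -0.    1.12  0.4 ]
```

Emit:
{"fn": "send_rows", "kwargs": {
  "steps": [-1,0,0.01,0,8,-1,0,0.01,0,6,-1,0,0,0,5,-1,0,0,0,0,-1,0,0,0,0]
}}

```text
clock: 12.65
position: [0.5189, 0.2554, 0.125]
ee_rot: [0.001, 0.832, 0.556, 0.0]
contact_force: [-3.5, -2.4, 14.4]
width: 0.0081
gripper_force: 112.4
```

```bash
python3 - <<'E'
from h import *
for i in range(3):
    s=get_state();Rt=Rm(s["ee_rot"]);print(s["position"],np.degrees(np.arctan2(Rt[1,0],Rt[0,0])),s["contact_force"],s["moment"])
    d=get_image("wrist")
m=cv2.resize(d["color"][160:300,180:330],None,fx=4,fy=4,interpolation=2);cv2.imwrite("pics/m8.png",m[:,:,::-1])
E
```

```text
[0.51892745 0.25536465 0.12504494] 67.49135225222133 [-3.47957661 -2.40776245 14.41061629] [-0.70594862  0.65439856  0.10208386]
[0.51890634 0.25538026 0.12506637] 67.49395893551387 [-3.26441839 -2.55008636 14.19024085] [-0.69377654  0.61822807  0.06725598]
[0.51889237 0.25536824 0.12505806] 67.49218431187218 [-2.91694995 -3.87302662 14.3523262 ] [-0.68024349  0.71770708  0.09691567]
```

View pics/m8.png

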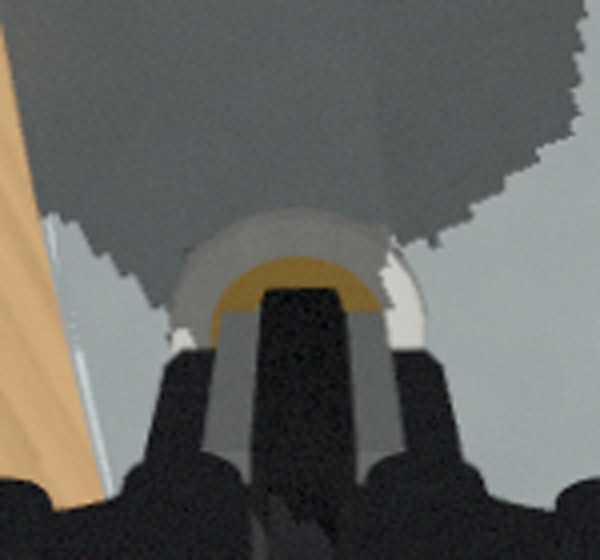

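Turned 97° so far, with the key still seated in the plug. I press a little further to find the stop.

Emit:
{"fn": "send_rows", "kwargs": {
  "steps": [-1,0,0,0,3,-1,0,0,0,2,-1,0,0,0,0,-1,0,0,0,0]
}}

```text
clock: 13.2
position: [0.5189, 0.2554, 0.125]
ee_rot: [0.001, 0.855, 0.519, 0.0]
contact_force: [-3.2, -3.2, 13.7]
width: 0.0082
gripper_force: 112.4
```

```bash
python3 - <<'E'
from h import *
for i in range(4):
    s=get_state();Rt=Rm(s["ee_rot"]);print(s["position"],np.degrees(np.arctan2(Rt[1,0],Rt[0,0])),s["contact_force"],s["moment"],s["effort"][5],s["width"]);get_image("wrist")
E
```

```text
[0.51892167 0.25537794 0.12504518] 62.50780676745914 [-3.19403559 -3.17450508 13.67841803] [-0.70948612  0.65402418  0.19543479] 0.16909211408346891 0.008196700955300897
[0.51891701 0.25536196 0.12504399] 62.509725529818844 [-3.45421993 -3.42660387 14.38739712] [-0.73235906  0.62353467  0.1426654 ] 0.16513550654053688 0.007834283893505227
[0.51893557 0.25536181 0.12503736] 62.51058204057536 [-4.01566712 -3.11529747 14.21568835] [-0.69109704  0.66974477  0.18142659] 0.16450309194624424 0.008010819551324898
[0.5189267  0.25538748 0.12503425] 62.512375079370415 [-3.76188936 -2.90261344 14.08808588] [-0.7053542   0.6069265   0.14240816] 0.16441900748759508 0.00796817300675651
```

Emit:
{"fn": "send_rows", "kwargs": {
  "steps": [-1,0,0,0,2.5,-1,0,0,0,0,-1,0,0,0,0]
}}

```text
clock: 13.7
position: [0.5189, 0.2554, 0.125]
ee_rot: [0.001, 0.866, 0.5, 0.001]
contact_force: [-3.5, -2.4, 14.0]
width: 0.0083
gripper_force: 112.4
```

```bash
python3 - <<'E'
from h import *
for i in range(4):
    s=get_state();Rt=Rm(s["ee_rot"]);print(np.degrees(np.arctan2(Rt[1,0],Rt[0,0])),s["contact_force"],s["moment"],s["effort"][5],s["width"]);get_image("wrist")
E
```

```text
60.02802734275292 [-3.50931452 -2.42614706 13.96239042] [-0.64208218  0.62520629  0.29548424] 0.26286221109330654 0.008252528704045189
60.02577419889972 [-4.10545552 -2.71568392 14.37915109] [-0.71037917  0.65306449  0.28013228] 0.2579148765653372 0.008521694181664518
60.023752646993756 [-4.6527076  -2.64253694 14.85374353] [-0.71262842  0.66844429  0.23573112] 0.2571546100080013 0.00784208843440429
60.026694206653794 [-3.82418185 -2.44500813 13.4645396 ] [-0.67372677  0.61717069  0.27510245] 0.2570242714136839 0.008055241748620226
```

At the stop: torque rose steeply from 0.16 to 0.26 N m within 2.5°, well above the 0.11 N m spring. The key is still seated under 14 N of push. Handing in.

```bash
python3 -c "
from rig import *
print(sign_off())"
```

```text
the job is handed in; nothing more can be done
None
```

The round-headed key is fully home in the honesty box's lock, turned a quarter clockwise to the stop and held there in the grip; the other two keys stayed in the block, and the job is handed in.

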